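# Load a capacitor into the discharge box through its safety flap

### The arm

A 6-joint arm with a two-finger parallel gripper is mounted at the origin on a cart in front of the work surface, level with it; the furniture and walls round the work are solid. World frame = base frame: x ahead of the robot, y to its left, z up, the work surface at z = 0. Lengths are in mm, angles in rad, forces in N, time in s.
With the tool pointing down it reaches from about 400 to 925 mm from the base axis. Payload 12.5 kg.
Tool frame: the origin (TCP) lies midway between the tips of the shut fingers; the grasp point (between the pads) lies 19 mm behind it; z points along the fingers, y is the line along which they close (so a half turn about z gives the same grasp; the last joint's range is limited). The gripper opens to 95 mm and grips with 3 to 60 N. Pads are 20 mm wide; open, the fingers measure 119 mm over their backs; the gripper's body (75 mm by 180 mm) begins 59 mm behind the grasp point.
Start: joints at [-1.387, 0.491, 1.559, -0, 1.092, -0.106], TCP at [178.623, -598.95, 214.661] pointing down, gripper open.
Joint ranges: [-3.1, 3.1], [-0.84, 2.19], [0.05, 2.79], [-1.13, 4.28], [0.06, 2.93], [-2.69, 2.69]. Speed limits (rad/s): [2.22, 2.22, 2.79, 3.14, 3.14, 3.14].

### API

Orientations are given as [roll, pitch, yaw] about the fixed x, y, z axes, in that order (R = Rz(yaw) Ry(pitch) Rx(roll)).
In Python, from cell import env gives the robot as it stands.
- The arm moves only by the tool arm_command, never from a script. Its argument "targets" is a list of rows, each a list of 5 numbers: the shift along the tool's x, y, z in mm, then the turn about the tool's z in degrees, then the opening, from 0 (shut) to 1 (fully open). In form: [[tx, ty, tz, roll, fingers], ...]. A call has 1 to 5 rows; each row is the pose to reach, as a shift and turn from the pose commanded when the call began, along the tool's axes at that moment; what a row does not reach only later rows make up. A row lasts 1/10 s, in which the tool goes at most 50 mm and 8.59 degrees, less where a joint would pass 70% of its speed; a pose out of reach is approached as far as the arm can. A call with a gripper value outside its range is refused whole. The fingers move at their own pace and stop on an object; the grip force is fixed at half the most. Time passes only in rows, so rows that repeat a pose let the fingers close. It gives the time, the measured TCP pose, the force, the opening and the grip force at its end, in the units of the state.
- env.state(): the state, without advancing time (a new reading comes with each control period).
- env.read_camera(name): name is "side" or "top"; returns a dict with "frame" (400x640x3 uint8, red, green, blue), "vertical_fov" (degrees; the focal length in pixels is half the picture's height over the tangent of half this angle, whatever the lens; pixels are square), "cx", "cy" (the principal point, pixels), "world_from_camera" (4x4, takes a point from camera to world coordinates). Camera axes: x right, y down, z forward; pixel columns grow to the right and rows downward; lengths in mm; the calibration is good to about 2 mm. A picture is of the moment at which its call begins. There is no depth.
- env.job_done(): hands the job in; it is judged then, once.
The state is a dict: "t": time; "joints": joint angles; "qvel": joint speeds; "tau": joint torques, N m; "eef_pos": TCP position; "tcp_rot": TCP orientation; "ft_force": force on the tool from outside, world axes, zero at the start; "moment": the same for the moment, N m; "opening": opening from 0.0 (shut) to 1.0 (fully open); "grip_force": force on a finger pad.
Only numpy, scipy, OpenCV 4.12 (cv2) and the standard library are available. Lean on these libraries where they do the work, as an engineer would, in place of code of your own. Each camera call takes 0.05 s, during which the arm holds its last target. There are 200 camera calls.

### The job

The tall round capacitor just taken off a board has to be discharged: push it upright, terminals down, through the sprung safety flap on top of the discharge box and into the well below. Press it down gently until the sprung contact plate at the bottom of the well is fully down for a moment, never loading the box with more than about 20 N, then let go and come out so that the capacitor stays standing in the well and the flap shuts over it. Leave the other loose parts where they lie.

Things in the scene. Friction and masses are not known exactly. Their poses are not given: they have to be found in the camera images.
- big_capacitor: The capacitor to load: a dark blue upright cylinder with a white top, 25 mm diameter, 42 mm tall, about 35 g, standing loose on the bench, terminals underneath. Origin: centre of its underside; z is its own axis, up.
- discharge_box: Black instrument with aluminium front, fixed, 106 (x) x 162 (y) x 108 mm tall; selector and display on its front (-x). Origin: centre of its underside, z up. In the flat top is a slot mouth 34.5 mm (x -16.5 to 18) x 80 mm (y), shut by the flap. The throat keeps that size for 62 mm down: fingers holding the capacitor along y fit in and can open to 40 mm between the pads.
- well_mouth (a point): Point on the axis of the well, level with the top of the box (box coordinates x = -1.5, y = 0, z = 108 mm), axes as the box. From 62 mm below the top the throat narrows, by a 4 mm chamfer, to a square well 28.5 mm wide on this axis. The contact plate is the well's floor.
- flap (a joint): Angle (rad) of the sprung steel flap, 32 x 77 mm: 0 shut (level, 2 mm below the top), 1.52 hanging open into the throat. Hinged along the rear (+x) long edge of the mouth; about 0.5 N at its front edge, 3 N near the hinge, starts it; 1 to 2 N hold it open, the capacitor's weight does not open it. It can shut only when the capacitor's top is 36 mm or more below the top of the box.
- contact_plate (a joint): How far the contact plate is pressed (m): 0 free, 0.004 fully down. It gives from about 3 N, is fully down at about 10 N, then solid; let go, it returns slowly (damped). Its height is set by an adjuster and not measured: the free plate lies anywhere from 79 to 86.5 mm below the top of the box, so find it by feel.
- heatsink: Bystander: grey finned heat sink, 27 x 42 x 35 mm tall, loose. Origin: centre of underside.
- transformer: Bystander: small mains transformer, 44 x 48 x 40 mm tall, loose. Origin: centre of underside.
- capacitor_lying: Bystander: small capacitor, 18 mm diameter, 28 mm long, lying on its side, loose. Origin: underside, mid length.
Not all that is in view belongs to the job. What is shaped like the big_capacitor but green or yellow is not meant.

How it is judged:
By the outcome, as a careful person would: the job done as asked, in the order asked, and still so for the second after the job is handed in, with the robot touching nothing.
It also fails if it takes over 64 s, if anything falls off the work surface, if the arm or the gripper's body presses on something with over 40 N, if the wrist force passes 120 N, or if a joint passes its speed limit or range.

## Working session

There is one attempt and no reset: what is moved stays moved. The work goes in short steps, Python scripts to look and compute and a tool call to move; the robot and the scene stay as the last step left them, time stands still between calls to the robot, and variables do not carry over. Pictures are saved under pics/ and viewed, at most 10 in all, crops included, and the job is handed in when it is done.

Besides the shell and the picture viewer there is one more tool, called after "Call:" in YAML: its name, and indented under it one key for each argument. arm_command: Moves the arm, as the interface text tells. Its arguments: {"type":"object","properties":{"targets":{"type":"array","items":{"type":"array","items":{"type":"number"}}}},"required":["targets"]}

```bash
mkdir -p pics; cat > h.py <<'E'
import numpy as np, cv2
from cell import env
def cam(n,save=None):
    c=env.read_camera(n)
    if save: cv2.imwrite(f'pics/{save}.png',c['frame'][:,:,::-1])
    return c
def ray(c,u,v):
    f=c['frame'].shape[0]/2/np.tan(np.radians(c['vertical_fov'])/2)
    M=np.array(c['world_from_camera']); d=M[:3,:3]@np.array([(u-c['cx'])/f,(v-c['cy'])/f,1.])
    return M[:3,3],d/np.linalg.norm(d)
def plane(c,u,v,z):
    o,d=ray(c,u,v); return (o+d*(z-o[2])/d[2]).round(1)
E
python3 - <<'E'
from h import *
for n in('top','side'):
    c=cam(n,n+'0'); print(n,c['vertical_fov'],c['cx'],c['cy'],np.round(c['world_from_camera'],3).tolist())
print(env.state())
E
```

```text
top 47.460861753753825 315.17002852574916 202.6216174410648 [[-0.108, -0.972, 0.208, 326.244], [-0.994, 0.106, -0.022, -30.041], [-0.001, -0.21, -0.978, 991.161], [0.0, 0.0, 0.0, 1.0]]
side 47.72140289951218 314.2055503437127 207.63099699374732 [[0.999, 0.039, -0.016, 515.308], [0.036, -0.618, 0.785, -740.162], [0.021, -0.785, -0.619, 657.895], [0.0, 0.0, 0.0, 1.0]]
{'t': 0.1, 'joints': array([-1.38655628e+00,  4.91510821e-01,  1.55936727e+00, -1.20613757e-06,
        1.09167269e+00, -1.05582371e-01]), 'qvel': array([-0.00012292, -0.00134922, -0.00227797,  0.00091363, -0.00284446,
       -0.00179088]), 'tau': array([ 3.74797324e-03, -6.13621116e+01, -2.58606684e+01,  6.94505498e-02,
        4.69923019e-02, -4.67921041e-05]), 'eef_pos': array([ 178.60960257, -598.73015827,  214.12032105]), 'tcp_rot': array([-3.14063975e+00, -9.99093193e-05,  2.89822924e-01]), 'ft_force': array([ 0.57096928, -0.52298761, -0.27497562]), 'moment': array([-0.00533957,  0.01649336,  0.00081957]), 'grip_force': 0.0, 'opening': 1.003962426856158}
```

View pics/top0.png

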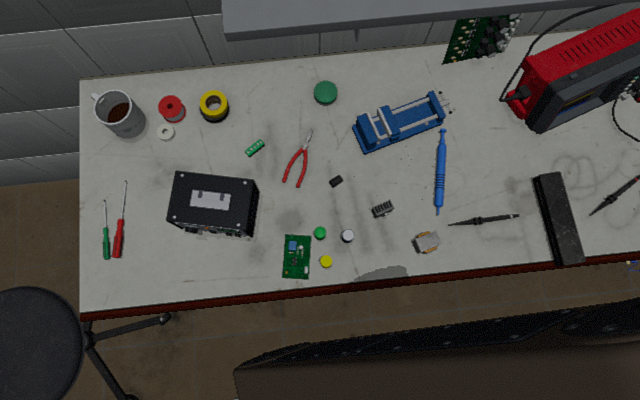

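View pics/side0.png

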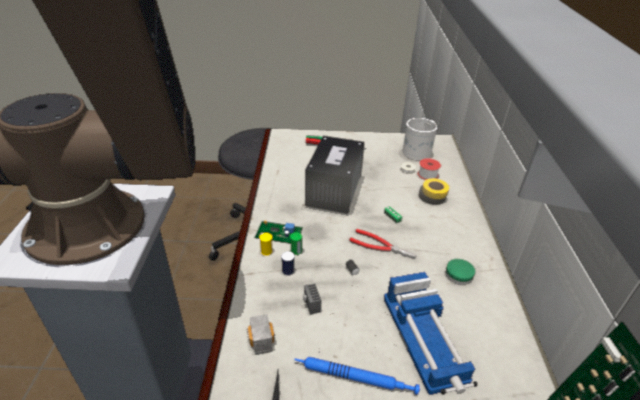

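Both views show the candidates. The white-topped dark blue cylinder is at top (347,236), side (288,263). The green one is at top (320,233), side (296,243), and the yellow one at top (326,261), side (266,244). I choose the white-topped blue one. The box is at top (213,203), with its steel flap at (210,198). Next is a close crop to check the choice, plus the measurements.

```bash
python3 - <<'E'
from h import *
T=cam('top');S=cam('side')
t=T['frame'];s=S['frame']
def blob(mask,r):
    x0,y0,x1,y1=r; m=np.zeros_like(mask,dtype=np.uint8); m[y0:y1,x0:x1]=mask[y0:y1,x0:x1]
    n,l,st,ce=cv2.connectedComponentsWithStats(m)
    i=1+np.argmax(st[1:,4]); return l==i,st[i],ce[i]
# dark body / white top of cap in side view
hs=cv2.cvtColor(s,cv2.COLOR_RGB2HSV);ht=cv2.cvtColor(t,cv2.COLOR_RGB2HSV)
m,st,ce=blob((hs[:,:,2]<90),(275,250,302,282));print('side body',st,ce)
b=st[0]+(st[2]-1)/2; print(' bottom row z0',plane(S,b,st[1]+st[3]-1,0))
m,st,ce=blob((ht[:,:,2]<90),(332,222,362,250));print('top dark',st,ce)
# box: black mask in top
m,st,ce=blob((ht[:,:,2]<75),(150,160,275,250));print('box',st,ce)
cnt=max(cv2.findContours(m.astype(np.uint8),cv2.RETR_EXTERNAL,2)[0],key=cv2.contourArea)
a=cv2.approxPolyDP(cv2.convexHull(cnt),4,True)[:,0];
for p in a: print('box c',p,plane(T,*map(float,p),108))
m,st,ce=blob((ht[:,:,2]>130)&(ht[:,:,1]<60),(183,183,240,212));print('flap',st,ce,plane(T,*ce,106))
cnt=max(cv2.findContours(m.astype(np.uint8),cv2.RETR_EXTERNAL,2)[0],key=cv2.contourArea)
r=cv2.minAreaRect(cnt)
for p in cv2.boxPoints(r): print('flap c',p,plane(T,*map(float,p),106))
A=cv2.resize(t[160:250,150:275],None,fx=4.5,fy=4.5,interpolation=2)
B=cv2.resize(t[215:275,300:365],None,fx=3.5,fy=3.5,interpolation=2)
C=cv2.resize(s[225:285,250:310],None,fx=3.5,fy=3.5,interpolation=2)
im=np.zeros((410,800,3),np.uint8);im[:405,:562]=A;im[:210,565:565+227]=B;im[200:410,565:775]=C
cv2.imwrite('pics/crop1.png',im[:,:,::-1])
E
```

```text
side body [282 260  12  15 156] [287.57692308 266.93589744]
 bottom row z0 [ 453.8 -121.1    0. ]
top dark [340 231  12  13  48] [344.0625     238.58333333]
box [ 166  170   94   68 4271] [213.68578787 203.93584641]
box c [259 192] [548.1  59.3 108. ]
box c [251 237] [459.7  82.3 108. ]
box c [194 233] [479.6 192.6 108. ]
box c [166 220] [511.4 246.1 108. ]
box c [177 170] [611.5 220.  108. ]
box c [252 179] [576.4  71.1 108. ]
flap [191 191  39  19 504] [210.01190476 200.3968254 ] [542. 158. 106.]
flap c [190.3993  205.10579] [536.7 197.3 106. ]
flap c [192.17406 190.02046] [567.2 192.2 106. ]
flap c [229.65529 194.43001] [550.  118.2 106. ]
flap c [227.88054 209.51534] [519.7 123.8 106. ]Traceback (most recent call last):
  File "<stdin>", line 25, in <module>
ValueError: could not broadcast input array from shape (210,228,3) into shape (210,227,3)
```

```bash
python3 - <<'E'
from h import *
T=cam('top');S=cam('side')
t=T['frame'];s=S['frame'];ht=cv2.cvtColor(t,cv2.COLOR_RGB2HSV)
R=lambda a,w,h:cv2.resize(a,(w,h),interpolation=cv2.INTER_CUBIC)
im=np.zeros((420,800,3),np.uint8);im[:405,:562]=R(t[160:250,150:275],562,405);im[:210,565:793]=R(t[215:275,300:365],228,210);im[210:420,565:775]=R(s[225:285,250:310],210,210)
cv2.imwrite('pics/crop1.png',im[:,:,::-1])
# white top disc of cap, top view: brighter than bench?
print(cv2.cvtColor(t,cv2.COLOR_RGB2GRAY)[226:248,336:360])
E
```

```text
[[112 113 112 111 108 103 113 121 124 127 126 131 131 131 129 128 125 125
  127 123 119 118 115 112]
 [115 115 114 109 103  98 107 121 123 126 126 128 131 129 130 127 130 128
  124 124 120 115 110 112]
 [112 113 115 114 108 103 105 116 125 125 124 130 130 130 127 127 129 129
  126 123 119 117 114 111]
 [110 111 113 117 112 107 107 112 120 111 107 117 113 114 104 116 128 127
  125 126 120 117 116 116]
 [109 112 117 117 113 109 104  95  89 125 151 152 151 153 142 125 119 125
  127 125 119 119 117 117]
 [113 111 111 114 112  97  71  78 120 156 158 156 156 157 156 154 135 108
  126 125 123 121 118 118]
 [114 112 113 114 104  78  70 111 153 160 156 156 155 154 157 155 141 111
  126 126 124 120 120 118]
 [113 112 111 114 100  73  99 140 157 156 155 155 156 156 155 156 155 135
  109 125 128 123 119 115]
 [118 114 113 105  80  69  97 144 158 155 155 154 153 155 156 155 157 143
  118 126 125 123 117 118]
 [113 114 116 104  74  61  88 144 158 157 155 153 156 155 154 156 156 141
  111 123 123 122 121 117]
 [113 114 116 108  75  59  66 132 159 157 155 154 155 155 156 156 156 148
  131 125 125 12
[... 422 characters left out ...]
11 106 108 110 109  96  42   0   3  11  19  31  32  39  83 113 121
  128 130 125 123 121 118]
 [113 111 108 106 109 114 113  90  50  30  20  20  26  43  80 109 123 129
  131 129 127 126 123 121]
 [114 112 109 107 107 108 113 112 103  96  92  90 105 112 116 117 123 130
  131 128 129 126 125 125]
 [112 111 110 105 104 110 111 111 109 106 102 100 110 115 117 120 127 131
  130 128 126 125 126 125]
 [115 110 111 108 109 111 113 110 113 114 112 111 111 124 130 132 132 132
  131 130 126 127 126 126]
 [113 111 114 113 113 111 112 112 110 112 114 107 108 122 130 133 131 130
  132 129 128 129 128 127]
 [115 115 114 115 117 113 113 115 112 114 117 110 109 120 128 131 130 132
  131 130 129 129 128 121]]
```

View pics/crop1.png

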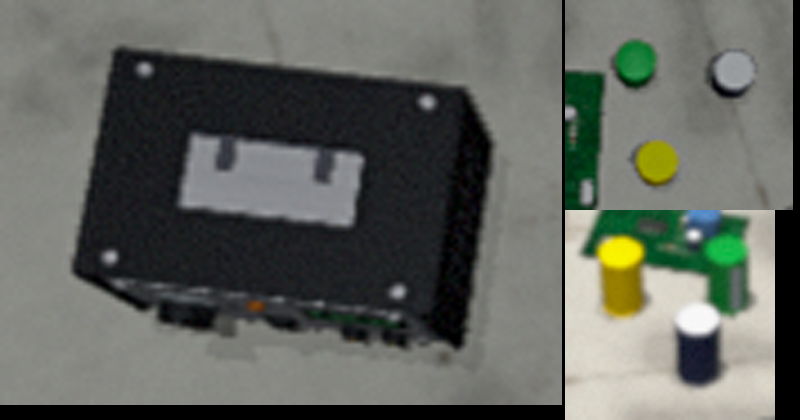

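The crop confirms the choice: white top, dark blue body at top (347,236), standing clear of the green and yellow ones. Box screws are at crop (145,69), (427,102), (398,292), (110,257), and the hinge straps are on the far (+x) edge of the flap.

```bash
python3 - <<'E'
from h import *
T=cam('top');S=cam('side')
g=cv2.cvtColor(T['frame'],cv2.COLOR_RGB2GRAY).astype(float)
w=np.clip(g[228:242,341:356]-138,0,None); w[w>0]=1
v,u=np.nonzero(w); v=v.mean()+228;u=u.mean()+341; print('cap top',u,v,plane(T,u,v,42))
gs=cv2.cvtColor(S['frame'],cv2.COLOR_RGB2HSV); m=((gs[:,:,2]>215)&(gs[:,:,1]<40)).astype(np.uint8)
m[:248]=0;m[264:]=0;m[:,:278]=0;m[:,299:]=0
n,l,st,ce=cv2.connectedComponentsWithStats(m)
for i in range(1,n): 
    if st[i,4]>15: print('side white',st[i],plane(S,*ce[i],42))
P=[]
for n,L in(('screws',[(145,69),(427,102),(398,292),(110,257)]),('corners',[(116,48),(464,88),(432,318),(75,270)]),('flap',[(190,134),(363,155),(354,227),(181,208)])):
    p=np.array([plane(T,(x+.5)/4.497-.5+150,(y+.5)/4.5-.5+160,106 if n=='flap' else 108)[:2] for x,y in L])
    e1=p[0]-p[1]+p[3]-p[2]; e2=p[0]-p[3]+p[1]-p[2]
    print(n,p.tolist(),'c',p.mean(0),'len',np.hypot(*e1)/2,np.hypot(*e2)/2,'yaw',np.degrees(np.arctan2(-e1[0],e1[1])),np.degrees(np.arctan2(e2[1],e2[0])))
# box front-view corners in side not needed
print(env.state()['tcp_rot'])
E
```

```text
cap top 348.0470588235294 234.54117647058823 [ 452.8 -112.5   42. ]
side white [278 248  16  12 128] [ 448.6 -106.6   42. ]
screws [[600.1, 210.7], [571.2, 86.4], [487.1, 105.5], [516.3, 230.0]] c [543.675 158.15 ] len 127.74686884616777 86.11760853623379 yaw -13.144213787518993 -12.88241405105849
corners [[611.2, 223.2], [575.9, 69.5], [474.1, 91.6], [512.1, 245.5]] c [543.325 157.45 ] len 158.10649101159638 102.87391554713953 yaw -13.403409476765201 -12.462356837512715
flap [[568.5, 192.7], [550.6, 116.8], [518.5, 123.0], [535.3, 198.4]] c [543.225 157.725] len 77.61407733137075 33.18772363389816 yaw -12.917152723887956 -10.328008755408769
[-3.14145990e+00 -3.13705765e-05  2.89791063e-01]
```

```bash
cat >> h.py <<'E'
def go(x,y,z,yaw=None):
    s=env.state(); p=s['eef_pos']; a=s['tcp_rot'][2]; d=np.array([x,y,z])-p
    tx=d[0]*np.cos(a)+d[1]*np.sin(a); ty=d[0]*np.sin(a)-d[1]*np.cos(a)
    turn=0 if yaw is None else np.degrees(a)-yaw
    print('t%.2f pos %s yaw %.2f -> tool %.1f %.1f %.1f turn %.1f'%(s['t'],p.round(1),np.degrees(a),tx,ty,-d[2],turn),'F',s['ft_force'].round(1),'op %.3f gf %.1f'%(s['opening'],s['grip_force']))
E
python3 -c "
from h import *
go(452.8,-111.5,120,-13)"
```

```text
t0.40 pos [ 178.6 -598.9  214.6] yaw 16.60 -> tool 402.0 -388.7 94.6 turn 29.6 F [0.2 0.2 0.9] op 1.001 gf 0.0
```

Call:
arm_command:
  targets:
    - [34,-33,0,6,0.5]
    - [68,-66,0,12,0.42]
    - [102,-99,0,18,0.42]
    - [136,-132,0,24,0.42]
    - [170,-165,0,29.6,0.42]

```text
t: 0.9
eef_pos: [294.9, -390.6, 214.7]
tcp_rot: [3.141, -0.0, -0.232]
ft_force: [0.8, -0.6, -0.4]
opening: 0.632
grip_force: 0.0
```

```bash
python3 -c "
from h import *
go(452.8,-111.5,120,-13)"
```

```text
t0.90 pos [ 294.9 -390.6  214.7] yaw -13.27 -> tool 89.6 -307.9 94.7 turn -0.3 F [ 0.8 -0.6 -0.4] op 0.632 gf 0.0
```

Call:
arm_command:
  targets:
    - [14,-48,0,0,0.42]
    - [28,-94,0,0,0.42]
    - [42,-140,0,0,0.42]
    - [55,-188,0,0,0.42]
    - [68,-234,10,0,0.42]

```text
t: 1.4
eef_pos: [414.4, -177.9, 205.6]
tcp_rot: [3.141, -0.003, -0.227]
ft_force: [0.6, -1.1, 0.6]
opening: 0.421
grip_force: 0.0
```

Call:
arm_command:
  targets:
    - [11,-37,30,0,0.42]
    - [21.6,-73,60,0,0.42]
    - [21.6,-74,80,0,0.42]
    - [21.6,-74,80,0,0.42]
    - [21.6,-74,80,0,0.42]

```text
t: 1.9
eef_pos: [451.0, -112.6, 125.0]
tcp_rot: [3.141, 0.0, -0.227]
ft_force: [1.0, 0.0, -0.2]
opening: 0.421
grip_force: 0.0
```

```bash
python3 - <<'E'
from h import *
go(452.8,-111.5,26,-13)
a=cam('side');b=cam('top')
R=lambda a,w,h:cv2.resize(a,(w,h),interpolation=cv2.INTER_CUBIC)
im=np.hstack([R(a['frame'][180:300,210:330],400,400),R(b['frame'][170:290,290:410],400,400)])
cv2.imwrite('pics/c2.png',im[:,:,::-1])
E
```

```text
t1.90 pos [ 451.  -112.6  125. ] yaw -12.99 -> tool 1.5 -1.4 99.0 turn 0.0 F [ 1.   0.  -0.2] op 0.421 gf 0.0
```

View pics/c2.png

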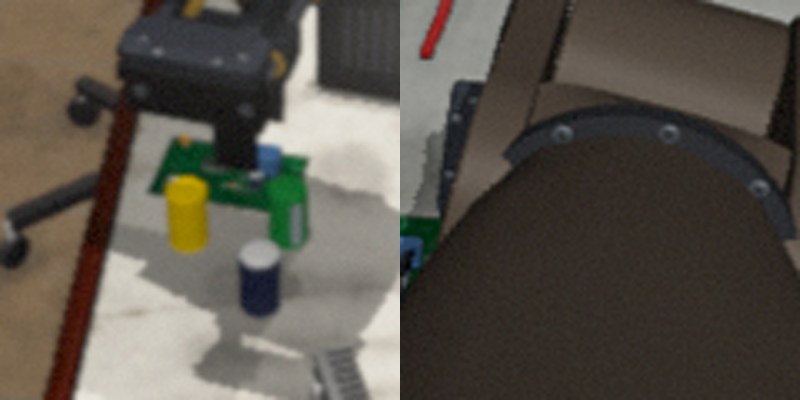

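The side view shows the fingers at crop (236,165), above the standing capacitor at (261,255). The green one at (290,210) is clear, but the arm hides the top view. I'll check the finger and capacitor pixels against the projection.

```bash
python3 - <<'E'
from h import *
c=cam('side');f=200/np.tan(np.radians(c['vertical_fov'])/2);M=np.linalg.inv(c['world_from_camera'])
def pr(p): q=M@np.r_[p,1]; return (q[:2]/q[2]*f+[c['cx'],c['cy']]).round(1)
print(pr([451,-112.6,125]),pr([452.8,-111.5,42]),pr([452.8,-111.5,0]))
h=cv2.cvtColor(c['frame'],cv2.COLOR_RGB2HSV)
m=(h[...,0]>108)&(h[...,0]<135)&(h[...,1]>90); m[:255]=0;m[280:]=0;m[:,:270]=0;m[:,305:]=0
v,u=np.nonzero(m);print('blue body',u.min(),u.max(),u.mean(),v.min(),v.max()); print(plane(c,u.mean(),v.max()+.5,0))
print(c['frame'][228,268:300].sum(1)//3)
E
```

```text
[285.3 222.9] [287.1 255.3] [287.4 270.4]
blue body 283 292 287.27358490566036 261 273
[ 453.2 -119.8    0. ]
[30 39 39 47 45 41 34 30 19 21 12 16 18 21 11 20 19 24 28 55 78 85 85 87
 81 70 56 50 49 56 58 59]
```

Call:
arm_command:
  targets:
    - [1.5,-2.5,40,0,0.42]
    - [1.5,-2.5,70,0,0.42]
    - [1.5,-2.5,90,0,0.42]
    - [1.5,-2.5,101,0,0.42]
    - [1.5,-2.5,101,0,0.42]

```text
t: 2.55
eef_pos: [452.8, -110.6, 23.3]
tcp_rot: [-3.142, 0.001, -0.228]
ft_force: [-0.0, 0.5, 0.3]
opening: 0.419
grip_force: 0.0
```

Call:
arm_command:
  targets:
    - [0,0,0,0,0.35]
    - [0,0,0,0,0.29]
    - [0,0,0,0,0.25]
    - [0,0,0,0,0.25]
    - [0,0,0,0,0.25]

```text
t: 3.05
eef_pos: [453.3, -110.4, 24.2]
tcp_rot: [3.141, -0.001, -0.227]
ft_force: [-0.5, -1.9, 7.4]
opening: 0.25
grip_force: 29.9
```

Call:
arm_command:
  targets:
    - [0,0,0,0,0.37]
    - [0,0,0,0,0.37]
    - [0,0,0,-8.5,0.37]
    - [0,0,0,-17,0.37]
    - [0,0,0,-25.5,0.37]

```text
t: 3.55
eef_pos: [452.9, -110.1, 23.5]
tcp_rot: [-3.141, 0.0, 0.224]
ft_force: [-0.5, 0.2, 0.4]
opening: 0.369
grip_force: 0.0
```

Call:
arm_command:
  targets:
    - [0,0,0,-8.5,0.37]
    - [0,0,0,-17,0.37]
    - [0,0,0,-25.5,0.37]
    - [0,0,0,-34,0.37]
    - [0,0,0,-42.5,0.37]

```text
t: 4.05
eef_pos: [452.9, -110.1, 23.5]
tcp_rot: [-3.141, 0.0, 0.966]
ft_force: [-0.9, 0.4, 0.4]
opening: 0.37
grip_force: 0.0
```

Call:
arm_command:
  targets:
    - [0,0,0,-8.5,0.37]
    - [0,0,0,-17,0.37]
    - [0,0,0,-22,0.37]
    - [0,0,0,-22,0.37]
    - [0,0,0,-22,0.32]

```text
t: 4.55
eef_pos: [452.9, -110.2, 23.6]
tcp_rot: [-3.141, 0.0, 1.341]
ft_force: [-0.1, 0.2, 0.5]
opening: 0.335
grip_force: 0.0
```

Call:
arm_command:
  targets:
    - [0,0,0,0,0.29]
    - [0,0,0,0,0.27]
    - [0,0,0,0,0.25]
    - [0,0,0,0,0.25]

```text
t: 4.95
eef_pos: [453.0, -110.2, 23.6]
tcp_rot: [3.142, 0.0, 1.344]
ft_force: [-0.5, -0.4, -0.7]
opening: 0.253
grip_force: 29.8
```

Call:
arm_command:
  targets:
    - [0,0,0,0,0.37]
    - [0,0,0,0,0.37]
    - [0,0,0,8.5,0.37]
    - [0,0,0,17,0.37]
    - [0,0,0,25.5,0.37]

```text
t: 5.45
eef_pos: [452.9, -110.2, 23.6]
tcp_rot: [-3.141, 0.0, 0.893]
ft_force: [-0.0, 0.5, -1.1]
opening: 0.371
grip_force: 0.0
```

Call:
arm_command:
  targets:
    - [0,0,0,8.5,0.37]
    - [0,0,0,17,0.37]
    - [0,0,0,25.5,0.37]
    - [0,0,0,34,0.37]
    - [0,0,0,42.5,0.37]

```text
t: 5.95
eef_pos: [452.9, -110.2, 23.6]
tcp_rot: [3.142, 0.0, 0.151]
ft_force: [0.3, -0.3, -0.3]
opening: 0.37
grip_force: 0.0
```

Call:
arm_command:
  targets:
    - [0,0,0,8.5,0.37]
    - [0,0,0,17,0.37]
    - [0,0,0,22,0.37]
    - [0,0,0,22,0.35]
    - [0,0,0,22,0.32]

```text
t: 6.45
eef_pos: [453.0, -110.2, 23.6]
tcp_rot: [3.142, 0.0, -0.224]
ft_force: [-0.1, 0.5, 0.7]
opening: 0.332
grip_force: 0.0
```

Call:
arm_command:
  targets:
    - [0,0,0,0,0.29]
    - [0,0,0,0,0.27]
    - [0,0,0,0,0.2]
    - [0,0,0,0,0.2]

```text
t: 6.85
eef_pos: [453.0, -110.2, 23.6]
tcp_rot: [3.142, -0.0, -0.226]
ft_force: [-0.5, -0.6, 0.0]
opening: 0.257
grip_force: 30.0
```

Call:
arm_command:
  targets:
    - [0,0,-15,0,0.2]
    - [0,0,-50,0,0.2]
    - [0,0,-95,0,0.2]
    - [0,0,-140,0,0.2]
    - [0,0,-160,0,0.2]

```text
t: 7.35
eef_pos: [453.7, -110.4, 187.2]
tcp_rot: [3.141, -0.004, -0.226]
ft_force: [0.1, 0.4, -0.9]
opening: 0.257
grip_force: 30.0
```

```bash
python3 - <<'E'
from h import *
go(542,158.1,190,-13)
a=cam('side')
cv2.imwrite('pics/c3.png',cv2.resize(a['frame'][120:300,210:390],(600,600),interpolation=cv2.INTER_CUBIC)[:,:,::-1])
E
```

```text
t7.35 pos [ 453.7 -110.4  187.2] yaw -12.97 -> tool 25.8 -281.5 -2.8 turn 0.0 F [ 0.1  0.4 -0.9] op 0.257 gf 30.0
```

View pics/c3.png

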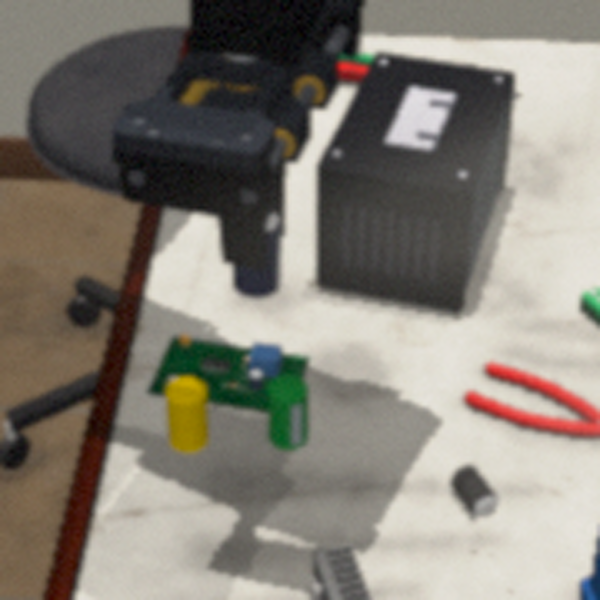

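The capacitor is held upright at crop (257,265). The box screws show in the side view at (385,62), (500,79), (463,175), (337,154). I'll carry it over and use the side camera to compare capacitor and box in the same image.

Call:
arm_command:
  targets:
    - [5,-46,0,0,0.2]
    - [9,-93,0,0,0.2]
    - [13,-140,0,0,0.2]
    - [17,-187,0,0,0.2]
    - [21,-233,0,0,0.2]

```text
t: 7.9
eef_pos: [525.9, 114.1, 182.9]
tcp_rot: [3.141, 0.001, -0.227]
ft_force: [1.3, -1.1, -0.2]
opening: 0.254
grip_force: 30.0
```

Call:
arm_command:
  targets:
    - [4.5,-35,0,0,0.2]
    - [4.8,-48.5,10,0,0.2]
    - [4.8,-48.5,20,0,0.2]
    - [4.8,-48.5,20,0,0.2]
    - [4.8,-48.5,20,0,0.2]

```text
t: 8.4
eef_pos: [541.0, 157.0, 163.1]
tcp_rot: [3.141, 0.001, -0.228]
ft_force: [-0.1, -0.5, -0.6]
opening: 0.256
grip_force: 30.0
```

```bash
python3 - <<'E'
from h import *
go(542,158.1,145,-13)
c=cam('side')
p=np.array([plane(c,(x+.5)/3.333-.5+210,(y+.5)/3.333-.5+120,108)[:2] for x,y in[(385,62),(500,79),(463,175),(337,154)]])
print(p.tolist(),p.mean(0)); 
p=np.array([plane(c,(x+.5)/3.333-.5+210,(y+.5)/3.333-.5+120,106)[:2] for x,y in[(409,87),(457,92),(434,150),(386,146)]])
print(p.tolist(),p.mean(0)); 
f=200/np.tan(np.radians(c['vertical_fov'])/2);M=np.linalg.inv(c['world_from_camera'])
def pr(p): q=M@np.r_[p,1]; return (q[:2]/q[2]*f+[c['cx'],c['cy']]).round(1)
P=env.state()['eef_pos']; print('tcp',pr(P),'cap bottom',pr(P-[0,0,23.6]))
cv2.imwrite('pics/c4.png',cv2.resize(c['frame'][110:210,290:390],(600,600),interpolation=cv2.INTER_CUBIC)[:,:,::-1])
E
```

```text
t8.40 pos [541.  157.  163.1] yaw -13.06 -> tool 0.8 -1.3 18.1 turn -0.1 F [-0.1 -0.5 -0.6] op 0.256 gf 30.0
[[518.2, 232.1], [601.6, 213.6], [572.0, 87.1], [488.4, 106.6]] [545.05 159.85]
[[536.1, 201.0], [570.4, 196.5], [553.3, 119.1], [520.9, 121.8]] [545.175 159.6  ]
tcp [335.8 133.5] cap bottom [335.3 142.7]
```

View pics/c4.png

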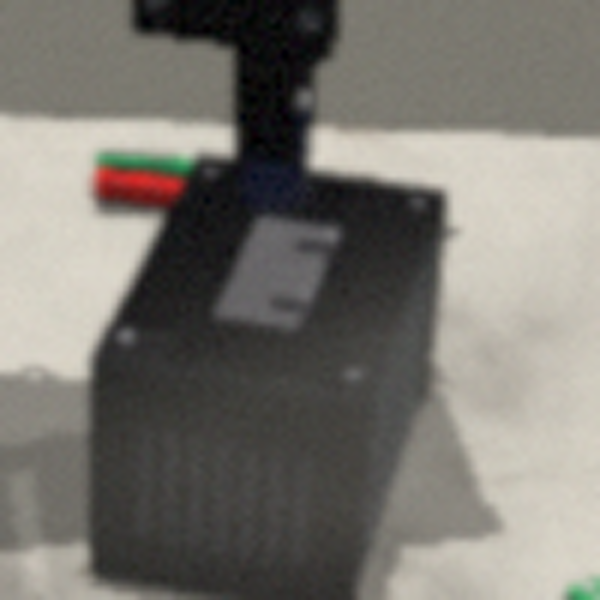

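The side view shows the capacitor bottom at crop (272,200) above the flap, centred at (278,270). Next I measure the capacitor's edges against the prediction, to get the side camera's bias here.

```bash
python3 - <<'E'
from h import *
c=cam('side');fr=c['frame'].astype(float)
f=200/np.tan(np.radians(c['vertical_fov'])/2);M=np.linalg.inv(c['world_from_camera'])
def pr(p): q=M@np.r_[p,1]; return (q[:2]/q[2]*f+[c['cx'],c['cy']]).round(2)
P=env.state()['eef_pos']; B=P-[0,0,23.6]
th=np.linspace(0,6.28,90); e=np.array([pr(B+12.5*np.array([np.cos(a),np.sin(a),0])) for a in th])
print('pred bottom ellipse',e.min(0),e.max(0))
blue=fr[...,2]-fr[...,0]
print(blue[136:148,326:346].astype(int))
E
```

```text
pred bottom ellipse [329.82 139.79] [340.85 145.38]
[[ -6 -10  -7  -6  -1   6   9   9  11   5   8   5   9   7   2  -7 -14 -16
  -19 -18]
 [ -4   0  -2   0   2  14  21  22  19  12  10  15  12  11   6  -8 -13 -14
  -16 -17]
 [ -3   2   2   7  14  17  19  16  14  22  19  19  15  23   9  -4  -8 -10
   -9 -12]
 [  2   2  -2   4   7  19  15  20  20  18  23  22  13  14  13   7   0  -4
   -5  -5]
 [  3   4   9   6  12  17  19  17  19  21  18  22  20  16  13   6   1   0
   -3  -5]
 [  2  -1   5   5  13  18  19  22  18  21  19  20  17  16   9   8   7  -3
   -1   5]
 [  3   1  -1   8   8  15  19  13  18  21  16  15  18  13  11   6  -1  -2
    5   2]
 [  4   0   1   4   5   6  12  14  17  18  19  18  12  12   8   2   1  -4
   -1   0]
 [  2  -3  -5   5  -4  -1   9  10  13  11  16  11  12  10   3   0   1  -2
   -3   0]
 [  4   6   0   0  -1  -1   0   6   4   6   3   5   8   0   3  -1   1   4
    3   0]
 [  1   1   1   2  -1   4   1   3   1   2   4   4  -1   3   1   2   1   1
   -2   1]
 [  1  -4   1   1  -3   1   2   1   2   2   0   0  -1  -2   3   3   2   4
    3   1]]
```

Call:
arm_command:
  targets:
    - [1.8,-1,15,0,0.2]
    - [1.8,-1,28,0,0.2]
    - [1.8,-1,30,0,0.2]
    - [1.8,-1,30,0,0.2]

```text
t: 8.9
eef_pos: [543.2, 158.5, 133.4]
tcp_rot: [3.141, 0.001, -0.227]
ft_force: [0.2, 0.1, -0.3]
opening: 0.255
grip_force: 30.0
```

Call:
arm_command:
  targets:
    - [0,0,2,0,0.2]
    - [0,0,4,0,0.2]
    - [0,0,5,0,0.2]
    - [0,0,6,0,0.2]
    - [0,0,6,0,0.2]

```text
t: 9.4
eef_pos: [543.6, 158.9, 127.8]
tcp_rot: [-3.141, -0.001, -0.227]
ft_force: [0.1, -0.0, 3.0]
opening: 0.251
grip_force: 30.0
```

Call:
arm_command:
  targets:
    - [0,0,1.5,0,0.2]
    - [0,0,3,0,0.2]
    - [0,0,3,0,0.2]

```text
t: 9.7
eef_pos: [543.3, 158.9, 124.5]
tcp_rot: [3.142, 0.0, -0.227]
ft_force: [-0.2, 1.4, 2.3]
opening: 0.254
grip_force: 30.0
```

Call:
arm_command:
  targets:
    - [0,1,2,0,0.2]
    - [0,1,5,0,0.2]
    - [0,1,8,0,0.2]
    - [0,1,8,0,0.2]

```text
t: 10.1
eef_pos: [542.6, 157.8, 115.8]
tcp_rot: [3.141, 0.002, -0.227]
ft_force: [-1.5, 1.2, 0.2]
opening: 0.253
grip_force: 30.0
```

Call:
arm_command:
  targets:
    - [0,0,3,0,0.2]
    - [0,0,6,0,0.2]
    - [0,0,9,0,0.2]
    - [0,0,9,0,0.2]

```text
t: 10.5
eef_pos: [542.9, 157.8, 107.0]
tcp_rot: [3.141, 0.001, -0.227]
ft_force: [-1.3, 0.2, -0.7]
opening: 0.253
grip_force: 30.0
```

Call:
arm_command:
  targets:
    - [0,0,3,0,0.2]
    - [0,0,6,0,0.2]
    - [0,0,9,0,0.2]
    - [0,0,9,0,0.2]

```text
t: 10.9
eef_pos: [543.0, 157.8, 98.1]
tcp_rot: [3.141, 0.001, -0.227]
ft_force: [-1.4, 0.8, -1.2]
opening: 0.256
grip_force: 30.0
```

Call:
arm_command:
  targets:
    - [0,0,4,0,0.2]
    - [0,0,8,0,0.2]
    - [0,0,12,0,0.2]
    - [0,0,12,0,0.2]

```text
t: 11.3
eef_pos: [542.8, 157.8, 85.9]
tcp_rot: [3.141, 0.001, -0.227]
ft_force: [-1.5, 0.1, -1.5]
opening: 0.255
grip_force: 30.0
```

Call:
arm_command:
  targets:
    - [0,0,4,0,0.2]
    - [0,0,8,0,0.2]
    - [0,0,12,0,0.2]
    - [0,0,12,0,0.2]

```text
t: 11.7
eef_pos: [542.9, 157.8, 74.0]
tcp_rot: [3.141, 0.001, -0.227]
ft_force: [-1.1, -0.2, -1.7]
opening: 0.252
grip_force: 30.0
```

Call:
arm_command:
  targets:
    - [0,0,1,0,0.2]
    - [0,0,2,0,0.2]
    - [0,0,3,0,0.2]
    - [0,0,3,0,0.2]

```text
t: 12.1
eef_pos: [543.2, 157.9, 71.5]
tcp_rot: [3.142, -0.0, -0.227]
ft_force: [-0.3, 1.0, 0.3]
opening: 0.252
grip_force: 30.0
```

Call:
arm_command:
  targets:
    - [0,0,1,0,0.2]
    - [0,0,2,0,0.2]
    - [0,0,2,0,0.2]

```text
t: 12.4
eef_pos: [543.1, 157.9, 69.5]
tcp_rot: [3.141, 0.0, -0.227]
ft_force: [-0.8, 0.7, -0.4]
opening: 0.256
grip_force: 30.0
```

Call:
arm_command:
  targets:
    - [0,0,0.5,0,0.2]
    - [0,0,1,0,0.2]
    - [0,0,1.5,0,0.2]
    - [0,0,1.5,0,0.2]

```text
t: 12.8
eef_pos: [543.2, 157.9, 68.0]
tcp_rot: [3.142, 0.0, -0.227]
ft_force: [-0.8, 0.1, -0.6]
opening: 0.256
grip_force: 30.0
```

Call:
arm_command:
  targets:
    - [0,0,0.5,0,0.2]
    - [0,0,1,0,0.2]
    - [0,0,1.5,0,0.2]
    - [0,0,1.5,0,0.2]

```text
t: 13.2
eef_pos: [543.2, 157.9, 66.5]
tcp_rot: [3.141, 0.0, -0.227]
ft_force: [-0.6, -0.0, -0.3]
opening: 0.258
grip_force: 30.0
```

Call:
arm_command:
  targets:
    - [0,0,0.5,0,0.2]
    - [0,0,1,0,0.2]
    - [0,0,1,0,0.2]

```text
t: 13.5
eef_pos: [543.1, 157.9, 65.5]
tcp_rot: [3.141, 0.0, -0.227]
ft_force: [-1.8, 0.1, 0.1]
opening: 0.254
grip_force: 30.0
```

Call:
arm_command:
  targets:
    - [0,0,0.5,0,0.2]
    - [0,0,1,0,0.2]
    - [0,0,1,0,0.2]

```text
t: 13.8
eef_pos: [543.2, 157.9, 64.5]
tcp_rot: [3.141, 0.0, -0.227]
ft_force: [-1.8, 0.1, -0.0]
opening: 0.256
grip_force: 30.0
```

Call:
arm_command:
  targets:
    - [0,0,0.5,0,0.2]
    - [0,0,1,0,0.2]
    - [0,0,1.5,0,0.2]
    - [0,0,1.5,0,0.2]

```text
t: 14.2
eef_pos: [543.1, 157.9, 63.0]
tcp_rot: [3.141, 0.0, -0.227]
ft_force: [-0.8, 0.1, -0.4]
opening: 0.254
grip_force: 30.0
```

Call:
arm_command:
  targets:
    - [0,0,1,0,0.2]
    - [0,0,2,0,0.2]
    - [0,0,3,0,0.2]
    - [0,0,3,0,0.2]

```text
t: 14.6
eef_pos: [543.1, 157.9, 59.9]
tcp_rot: [3.141, 0.0, -0.227]
ft_force: [-1.3, 0.3, -0.8]
opening: 0.254
grip_force: 30.0
```

Call:
arm_command:
  targets:
    - [0,0,1,0,0.2]
    - [0,0,2,0,0.2]
    - [0,0,3,0,0.2]
    - [0,0,3,0,0.2]

```text
t: 15.0
eef_pos: [543.1, 157.9, 56.9]
tcp_rot: [3.141, 0.0, -0.227]
ft_force: [-0.5, 0.8, -0.8]
opening: 0.254
grip_force: 30.0
```

Call:
arm_command:
  targets:
    - [0,0,1,0,0.2]
    - [0,0,2,0,0.2]
    - [0,0,3,0,0.2]
    - [0,0,3,0,0.2]

```text
t: 15.4
eef_pos: [543.2, 157.9, 54.0]
tcp_rot: [3.141, 0.0, -0.227]
ft_force: [-1.7, 0.8, 0.2]
opening: 0.258
grip_force: 30.5
```

Call:
arm_command:
  targets:
    - [0,0,0.5,0,0.2]
    - [0,0,1,0,0.2]
    - [0,0,1,0,0.2]

```text
t: 15.7
eef_pos: [543.2, 157.9, 53.1]
tcp_rot: [3.142, -0.0, -0.227]
ft_force: [-1.3, 0.8, -0.4]
opening: 0.256
grip_force: 30.5
```

Call:
arm_command:
  targets:
    - [0,0,0.5,0,0.2]
    - [0,0,1,0,0.2]
    - [0,0,1,0,0.2]

```text
t: 16.0
eef_pos: [543.2, 157.9, 52.0]
tcp_rot: [3.141, 0.0, -0.227]
ft_force: [-0.3, 0.6, 0.0]
opening: 0.253
grip_force: 30.5
```

Call:
arm_command:
  targets:
    - [0,0,0.5,0,0.2]
    - [0,0,1,0,0.2]
    - [0,0,1,0,0.2]

```text
t: 16.3
eef_pos: [543.1, 157.9, 51.0]
tcp_rot: [3.141, 0.0, -0.227]
ft_force: [-1.1, 1.0, 0.6]
opening: 0.257
grip_force: 30.5
```

Call:
arm_command:
  targets:
    - [0,0,0.5,0,0.2]
    - [0,0,1,0,0.2]
    - [0,0,1,0,0.2]

```text
t: 16.6
eef_pos: [543.1, 157.9, 50.0]
tcp_rot: [3.141, 0.0, -0.227]
ft_force: [-0.7, 0.6, 0.2]
opening: 0.256
grip_force: 30.5
```

Call:
arm_command:
  targets:
    - [0,0,0.5,0,0.2]
    - [0,0,1,0,0.2]
    - [0,0,1,0,0.2]

```text
t: 16.9
eef_pos: [543.1, 157.9, 49.0]
tcp_rot: [3.141, 0.0, -0.227]
ft_force: [-1.4, -0.2, 1.2]
opening: 0.254
grip_force: 30.5
```

Call:
arm_command:
  targets:
    - [0,0,0.5,0,0.2]
    - [0,0,1,0,0.2]
    - [0,0,1,0,0.2]

```text
t: 17.2
eef_pos: [543.2, 157.9, 48.0]
tcp_rot: [3.141, 0.0, -0.227]
ft_force: [-0.6, 0.5, -0.1]
opening: 0.252
grip_force: 30.5
```

Call:
arm_command:
  targets:
    - [0,0,0.3,0,0.2]
    - [0,0,0.7,0,0.2]
    - [0,0,0.7,0,0.2]

```text
t: 17.5
eef_pos: [543.2, 157.9, 47.4]
tcp_rot: [3.142, -0.0, -0.227]
ft_force: [-1.8, -0.5, -0.1]
opening: 0.256
grip_force: 30.5
```

Call:
arm_command:
  targets:
    - [0,0,0,0,0.3]
    - [0,0,0,0,0.38]
    - [0,0,0,0,0.38]
    - [0,0,0,0,0.38]

```text
t: 17.9
eef_pos: [543.2, 157.9, 47.4]
tcp_rot: [3.142, -0.0, -0.227]
ft_force: [-0.9, 0.6, -0.8]
opening: 0.376
grip_force: 0.6
```

Call:
arm_command:
  targets:
    - [0,0,-5,0,0.38]
    - [0,0,-12,0,0.38]
    - [0,0,-20,0,0.38]
    - [0,0,-24,0,0.38]
    - [0,0,-24,0,0.38]

```text
t: 18.4
eef_pos: [543.7, 157.9, 72.4]
tcp_rot: [-3.141, -0.002, -0.227]
ft_force: [-0.5, 0.5, 1.3]
opening: 0.38
grip_force: 0.5
```

Call:
arm_command:
  targets:
    - [0,0,2,0,0.3]
    - [0,0,2,0,0.2]
    - [0,0,2,0,0.1]
    - [0,0,2,0,0.0]
    - [0,0,2,0,0.0]

```text
t: 18.9
eef_pos: [543.2, 157.9, 69.3]
tcp_rot: [3.141, 0.0, -0.227]
ft_force: [-2.0, 0.4, 0.5]
opening: 0.032
grip_force: 0.6
```

Call:
arm_command:
  targets:
    - [0,0,0,0,0.0]
    - [0,0,1,0,0.0]
    - [0,0,2,0,0.0]
    - [0,0,3,0,0.0]
    - [0,0,3,0,0.0]

```text
t: 19.4
eef_pos: [543.1, 157.9, 66.3]
tcp_rot: [3.141, 0.0, -0.227]
ft_force: [-1.3, 0.6, -0.4]
opening: 0.006
grip_force: 0.5
```

Call:
arm_command:
  targets:
    - [0,0,0.5,0,0.0]
    - [0,0,1,0,0.0]
    - [0,0,1,0,0.0]

```text
t: 19.7
eef_pos: [543.2, 157.9, 65.3]
tcp_rot: [3.142, 0.0, -0.227]
ft_force: [-1.0, 0.2, 0.5]
opening: 0.002
grip_force: 0.5
```

Call:
arm_command:
  targets:
    - [0,0,0.5,0,0.0]
    - [0,0,1,0,0.0]
    - [0,0,1,0,0.0]

```text
t: 20.0
eef_pos: [543.3, 157.9, 64.5]
tcp_rot: [-3.142, -0.0, -0.227]
ft_force: [-1.0, -0.5, 2.8]
opening: 0.006
grip_force: 1.8
```

Call:
arm_command:
  targets:
    - [0,0,0.5,0,0.0]
    - [0,0,1,0,0.0]
    - [0,0,1,0,0.0]

```text
t: 20.3
eef_pos: [543.3, 157.9, 63.5]
tcp_rot: [-3.142, -0.0, -0.227]
ft_force: [-1.0, 1.3, 4.5]
opening: 0.006
grip_force: 2.6
```

Call:
arm_command:
  targets:
    - [0,0,0.5,0,0.0]
    - [0,0,0.5,0,0.0]

```text
t: 20.5
eef_pos: [543.3, 157.9, 63.1]
tcp_rot: [-3.142, -0.0, -0.227]
ft_force: [-0.1, 1.1, 5.2]
opening: 0.001
grip_force: 3.0
```

Call:
arm_command:
  targets:
    - [0,0,0.5,0,0.0]
    - [0,0,0.5,0,0.0]

```text
t: 20.7
eef_pos: [543.3, 157.9, 62.6]
tcp_rot: [-3.141, -0.0, -0.227]
ft_force: [-1.5, 0.4, 6.2]
opening: 0.005
grip_force: 3.3
```

Call:
arm_command:
  targets:
    - [0,0,0.5,0,0.0]
    - [0,0,0.5,0,0.0]

```text
t: 20.9
eef_pos: [543.4, 157.9, 62.2]
tcp_rot: [-3.141, -0.001, -0.227]
ft_force: [-2.2, -0.3, 6.8]
opening: 0.001
grip_force: 3.7
```

Call:
arm_command:
  targets:
    - [0,0,0.5,0,0.0]
    - [0,0,0.5,0,0.0]

```text
t: 21.1
eef_pos: [543.4, 157.9, 61.8]
tcp_rot: [-3.141, -0.001, -0.227]
ft_force: [-1.7, 1.1, 7.3]
opening: 0.006
grip_force: 4.1
```

Call:
arm_command:
  targets:
    - [0,0,0.3,0,0.0]
    - [0,0,0.5,0,0.0]
    - [0,0,0.5,0,0.0]

```text
t: 21.4
eef_pos: [543.4, 158.0, 61.4]
tcp_rot: [-3.141, -0.001, -0.227]
ft_force: [-2.6, 0.2, 8.5]
opening: 0.004
grip_force: 4.4
```

Call:
arm_command:
  targets:
    - [0,0,0.3,0,0.0]
    - [0,0,0.3,0,0.0]

```text
t: 21.6
eef_pos: [543.4, 158.0, 61.1]
tcp_rot: [-3.141, -0.001, -0.227]
ft_force: [-2.1, 0.7, 8.6]
opening: 0.002
grip_force: 4.6
```

Call:
arm_command:
  targets:
    - [0,0,0.3,0,0.0]
    - [0,0,0.3,0,0.0]

```text
t: 21.8
eef_pos: [543.4, 158.0, 60.8]
tcp_rot: [-3.141, -0.001, -0.227]
ft_force: [-2.0, 0.8, 9.8]
opening: 0.006
grip_force: 4.9
```

Call:
arm_command:
  targets:
    - [0,0,0.3,0,0.0]
    - [0,0,0.3,0,0.0]

```text
t: 22.0
eef_pos: [543.4, 158.0, 60.6]
tcp_rot: [-3.141, -0.001, -0.227]
ft_force: [-2.8, 0.7, 9.5]
opening: 0.004
grip_force: 5.1
```

Call:
arm_command:
  targets:
    - [0,0,0.3,0,0.0]
    - [0,0,0.3,0,0.0]

```text
t: 22.2
eef_pos: [543.5, 158.0, 60.4]
tcp_rot: [-3.141, -0.001, -0.227]
ft_force: [-3.5, -0.0, 10.9]
opening: 0.001
grip_force: 6.3
```

Call:
arm_command:
  targets:
    - [0,0,0.2,0,0.0]
    - [0,0,0.2,0,0.0]

```text
t: 22.4
eef_pos: [543.5, 158.0, 60.4]
tcp_rot: [-3.141, -0.001, -0.227]
ft_force: [-2.7, 0.7, 14.1]
opening: 0.008
grip_force: 7.1
```

Call:
arm_command:
  targets:
    - [0,0,0.2,0,0.0]
    - [0,0,0.2,0,0.0]
    - [0,0,0.2,0,0.0]

```text
t: 22.7
eef_pos: [543.6, 158.0, 60.4]
tcp_rot: [-3.141, -0.001, -0.227]
ft_force: [-3.2, 0.2, 14.9]
opening: 0.005
grip_force: 8.0
```

Call:
arm_command:
  targets:
    - [0,0,0,0,0.0]
    - [0,0,0,0,0.0]
    - [0,0,-0.5,0,0.0]
    - [0,0,-1,0,0.0]
    - [0,0,-1.5,0,0.0]

```text
t: 23.2
eef_pos: [543.3, 158.0, 61.2]
tcp_rot: [-3.141, -0.001, -0.227]
ft_force: [-1.3, 0.1, 6.6]
opening: 0.003
grip_force: 4.6
```

Call:
arm_command:
  targets:
    - [0,0,-1,0,0.0]
    - [0,0,-2,0,0.0]
    - [0,0,-3,0,0.0]
    - [0,0,-4,0,0.0]
    - [0,0,-6,0,0.0]

```text
t: 23.7
eef_pos: [542.8, 157.8, 66.5]
tcp_rot: [3.141, 0.001, -0.227]
ft_force: [-0.6, 0.0, -1.5]
opening: 0.005
grip_force: 0.7
```

Call:
arm_command:
  targets:
    - [0,0,-4,0,0.0]
    - [0,0,-10,0,0.0]
    - [0,0,-18,0,0.0]
    - [0,0,-26,0,0.0]
    - [0,0,-34,0,0.0]

```text
t: 24.2
eef_pos: [543.1, 157.9, 101.8]
tcp_rot: [-3.142, -0.0, -0.227]
ft_force: [-2.8, 0.7, 1.0]
opening: 0.002
grip_force: 0.9
```

Call:
arm_command:
  targets:
    - [0,0,-10,0,0.0]
    - [0,0,-25,0,0.0]
    - [0,0,-50,0,0.0]
    - [0,0,-80,0,0.0]
    - [0,0,-80,0,0.0]

```text
t: 24.7
eef_pos: [545.1, 158.2, 185.1]
tcp_rot: [-3.139, -0.007, -0.227]
ft_force: [1.1, 0.0, 0.0]
opening: 0.005
grip_force: 0.0
```

Call:
arm_command:
  targets:
    - [0,40,0,0,0.0]
    - [0,85,0,0,0.0]
    - [0,130,0,0,0.0]
    - [0,160,0,0,0.0]
    - [0,160,0,0,0.0]

```text
t: 25.2
eef_pos: [506.7, -0.9, 181.0]
tcp_rot: [3.141, -0.001, -0.23]
ft_force: [0.8, 0.2, -0.3]
opening: 0.008
grip_force: 0.0
```

```bash
python3 - <<'E'
from h import *
go(0,0,0)
c=cam('side');b=cam('top')
R=lambda a,w,h:cv2.resize(a,(w,h),interpolation=cv2.INTER_CUBIC)
cv2.imwrite('pics/c5.png',np.hstack([R(c['frame'][110:310,210:410],400,400),R(b['frame'][140:300,150:310],400,400)])[:,:,::-1])
E
```

```text
t25.20 pos [506.7  -0.9 181. ] yaw -13.19 -> tool -493.6 114.8 181.0 turn 0.0 F [ 0.8  0.2 -0.3] op 0.008 gf 0.0
```

View pics/c5.png

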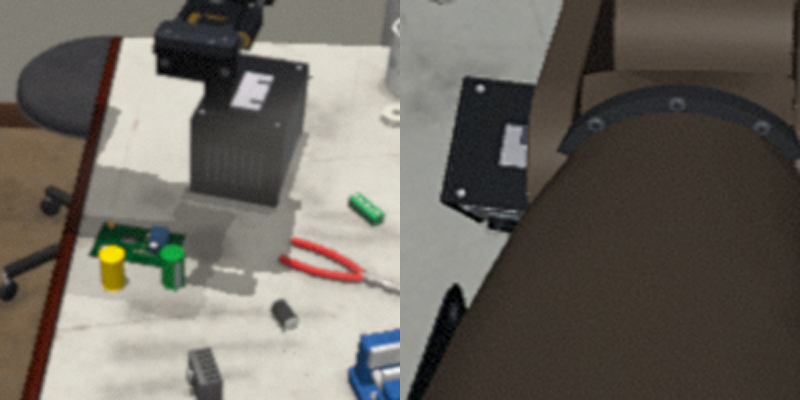

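The side view shows the flap shut and level at crop (252,90). The capacitor is inside, the gripper is clear of the box, and the neighbours have not moved. Handing in.

```bash
python3 -c "
from cell import env
print(env.job_done())"
```

```text
the job is handed in; nothing more can be done
None
```

I handed the job in at about 25 s: the capacitor is in the well, the contact plate was pressed until it stopped giving (about 15 N at the wrist), the flap looks shut in the final picture, and no bystander appears to have moved.

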